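# Divide the pantry bin and tip the coffee pods into one corner

### The arm

A 6-joint arm with a two-finger parallel gripper is mounted at the origin on the work surface. World frame = base frame: x ahead of the robot, y to its left, z up, the work surface at z = 0. Lengths are in m, angles in degrees, forces in N, time in s.
With the tool pointing down it reaches from about 0.25 to 0.725 m from the base axis. Payload 9.7 kg.
Tool frame: the origin (TCP) lies between the finger pads; the fingertips stand bot.tcp_to_tips ahead of it and the grasp point (between the pads) lies 11 mm behind it (bot.tcp_to_tips is the distance from the TCP to the fingertips, in m); z points along the fingers, y is the line along which they close (so a half turn about z gives the same grasp; the last joint's range is limited). The gripper opens to 85 mm and grips with 20 to 120 N. Pads are 22 mm wide; open, the fingers measure 114 mm over their backs; the gripper's body (76 mm by 85 mm) begins 54 mm behind the grasp point. The pads swing forward as they close: fully open they stand 13 mm farther back than shut.
Start: joints at [-65.088, 4.979, 10.078, 95.1, 0, 90], TCP at [0.232, -0.499, 0.239] pointing down, gripper open.
Joint ranges: [-179.16, 179.16], [-48.56, 103.87], [-65.8, 70.77], [-126.05, 130.52], [-82.76, 87.17], [-180, 180]. Speed limits (degrees/s): [127.2, 127.2, 147.25, 180, 180, 180].

### API

Orientations are given as [roll, pitch, yaw] about the fixed x, y, z axes, in that order (R = Rz(yaw) Ry(pitch) Rx(roll)).
In Python, from workcell import bot gives the robot as it stands. The module is installed in compiled form; this text tells all that it offers.
- The arm moves only by the tool carry_out, never from a script. Its arguments are lists of equal length, an entry for each row: "linear": the shift along the world's x, y, z normalised to -1 to 1, where 1 is 2 cm, a list of three; "rotation": the turn, a rotation vector about the world's x, y, z normalised to -1 to 1, where 1 is 8 degrees, a list of three; "grip": the closure, from -1 (fully open) to 1 (shut). In form: {"linear": [[tx, ty, tz], ...], "rotation": [[rx, ry, rz], ...], "grip": [grip, ...]}. A call has 1 to 12 rows; each row shifts and turns the commanded pose from where the row before left it; what a row does not reach is not made up. A row lasts 1/10 s, in which the tool goes at most 50 mm and 8.59 degrees, less where a joint would pass 70% of its speed; a pose out of reach is approached as far as the arm can. A call with a number of a shift or a turn outside -1 to 1 is refused whole. A call with a gripper value outside its range is refused whole. The fingers move at their own pace and stop on an object; "grip_force" is the grip in N (left out, the last holds). Time passes only in rows, so rows that do not move let the fingers close. It gives the time, the measured TCP pose, the force, the opening and the grip force at its end, in the units of the state.
- bot.get_obs(): the state, without advancing time (a new reading comes with each control period).
- bot.camera(name): name is "side" or "top" or "wrist"; returns the picture (400x640x3 uint8, blue, green, red); there is no depth.
- bot.camera_model(name): a dict with "fx", "fy", "cx", "cy" (pixels), "distortion" ([k1, k2, p1, p2, k3] as OpenCV has them; the pictures are not rectified), "camera_from_world" (4x4, takes a point from world to camera coordinates). Camera axes: x right, y up, looking along -z (the intrinsics and any distortion apply to the point x, -y, -z); pixel columns grow to the right and rows downward; lengths in m; the calibration is good to about 2 mm. A picture is of the moment at which its call begins: read the wrist's pose just before it. camera_model takes no time and is no camera call; for the wrist camera it gives the pose at the moment of the call.
- bot.job_done(): hands the job in; it is judged then, once.
The state is a dict: "time": time; "q": joint angles; "qd": joint speeds; "joint_efforts": joint torques, N m; "ee_pos": TCP position; "tcp_rot": TCP orientation; "wrist_force": force on the tool from outside, world axes, zero at the start; "torque": the same for the moment, N m; "opening": finger opening in m; "grasp_force": force on a finger pad.
Only numpy, scipy, OpenCV 4.12 (cv2) and the standard library are available. Lean on these libraries where they do the work, as an engineer would, in place of code of your own. Each camera call takes 0.05 s, during which the arm holds its last target. There are 200 camera calls.

### The job

I want to scoop the loose coffee pods out of their clear bin into the glass jar. Lift the white divider out of the other bin and slide it right down into the empty slots of the pod bin, so that the yellow carton stays behind it; then take the pod bin by its rim at the carton end, tip it up on its opposite bottom corner on the glass jar's side until all five pods have slid together into that corner, and finish while still holding it tipped and still, with that corner down on the counter, resting on nothing else. Leave the jar, the cans, the bottle and the mug standing where they are.

Things in the scene. Friction and masses are not known exactly. Their poses are not given: they have to be found in the camera images.
- bin: the pod bin: loose, clear, open-topped, 260 long (its x) x 166 wide (y) x 100 mm high, walls and floor 4 mm, about 0.42 kg; five coffee pods inside (-x part) and a yellow carton (+x part). Origin: centre of its underside; +x is the carton end, which faces away from the robot, y its left, z up. Outer bottom corners at x +-130, y +-83 mm. End walls have a hand hole 90 wide, 48 to 70 mm up
- slot (a point): on the pod bin's floor midway between its two divider slots: 50 mm to +x of the bin's origin, 4 mm up; axes as the bin's. The slots are upright grooves on the side walls (158 mm apart) between ribs 10 mm deep: 8 mm wide, flared to 20 mm at the top, 98 mm above the underside. The divider's origin comes here when right down
- grip_rim (a point): middle of the white rim at the pod bin's carton end: 130.5 mm to +x of the bin's origin, 85 mm up. The rim is 9 mm thick along the bin's x, runs the full width (y +-83) and from 70 to 100 mm up, and can be pinched anywhere along it; some 38 mm lie free for a finger between it and the carton
- corner_left (a point): inner floor corner of the pod bin at its -x end (towards the robot), left side (+y): where floor, end wall and side wall meet (-126, 79, 4 mm from the bin's origin)
- corner_right (a point): the same at the right side (-y): (-126, -79, 4 mm from the bin's origin)
- divider: white divider panel, loose, 0.09 kg: 5 mm thick (x), 152 wide (y), 94 mm high, with a green pull bar on top, 12 mm thick (x), 60 wide (y), from 92 to 122 mm up. Origin: middle of its lower edge. It starts upright in the slots of the other bin
- divider_grip (a point): centre of the divider's green pull bar, 107 mm above its lower edge
- other_bin: a second bin of the same shape and axes, filled with cartons (up to 78 mm high, none within 40 mm of the divider) and fixed to the counter; its slots are 50 mm to the +x side of its centre. It holds the divider at the start. Which bin stands on the left changes
- carton: yellow carton, loose, 26 (x) x 110 (y) x 66 mm high, 0.09 kg, standing in the +x part of the pod bin just behind the slots. Origin: centre of its underside
- pod1: one of five loose coffee pods in the pod bin (brass): 37 mm across the rim, 29 mm high, 12 g, slippery on the bin's plastic (friction about 0.15; all five gather in the corner when the bin is tipped some 30 to 40 degrees diagonally towards it), starts rim down on the bin's floor; origin in the middle of the rim face (its underside)
- pod2: one of five loose coffee pods in the pod bin (blue): 37 mm across the rim, 29 mm high, 12 g, slippery on the bin's plastic (friction about 0.15; all five gather in the corner when the bin is tipped some 30 to 40 degrees diagonally towards it), starts rim down on the bin's floor; origin in the middle of the rim face (its underside)
- pod3: one of five loose coffee pods in the pod bin (red): 37 mm across the rim, 29 mm high, 12 g, slippery on the bin's plastic (friction about 0.15; all five gather in the corner when the bin is tipped some 30 to 40 degrees diagonally towards it), starts rim down on the bin's floor; origin in the middle of the rim face (its underside)
- pod4: one of five loose coffee pods in the pod bin (green): 37 mm across the rim, 29 mm high, 12 g, slippery on the bin's plastic (friction about 0.15; all five gather in the corner when the bin is tipped some 30 to 40 degrees diagonally towards it), starts rim down on the bin's floor; origin in the middle of the rim face (its underside)
- pod5: one of five loose coffee pods in the pod bin (copper): 37 mm across the rim, 29 mm high, 12 g, slippery on the bin's plastic (friction about 0.15; all five gather in the corner when the bin is tipped some 30 to 40 degrees diagonally towards it), starts rim down on the bin's floor; origin in the middle of the rim face (its underside)
- jar: empty open glass jar, 72 mm across, 95 mm high, beside the pod bin, on its left or its right: it tells which near corner (left or right) to use. Bystander. Origin: centre of its underside
- can_a: food can with a red label, 72 mm across, 105 mm high, on the other side of the pod bin from the jar. Bystander
- can_b: food can with a green label, 72 mm across, 105 mm high, beyond the bins on the right. Bystander
- sauce: red sauce bottle with a green cap, 56 mm across, 185 mm high, beyond the gap between the bins. Bystander
- mug: blue mug, 80 mm across, 90 mm high, beyond the bins on the left. Bystander

How it is judged (in metres and radians):
On the way:
1. the divider stands right down in the slots of the pod bin, the bin standing on the counter (x of divider in the frame of slot between -0.006 and 0.006 m and y of divider in the frame of slot between -0.01 and 0.01 m and z of divider in the frame of slot below 0.008 m and angle between the z axis of divider and the z axis of bin, either way round below 0.08 rad and angle between the x axis of divider and the x axis of bin, either way round below 0.08 rad and angle between bin's own z axis and vertical below 0.1 rad), for 0.2 s.
At the end, for the whole second after the job is handed in: Fingers hold the pod bin still, tipped 15 to 57 deg, carton-end rim over 130 mm up, on its jar-side near corner (that inner corner under 25 mm, the other over), against no bystander; all pods at rest within 115 mm of it; divider still in its slots within 8 mm of the floor, carton behind (x of divider in the frame of slot between -0.006 and 0.006 m and y of divider in the frame of slot between -0.01 and 0.01 m and z of divider in the frame of slot below 0.008 m and angle between the z axis of divider and the z axis of bin, either way round below 0.08 rad and angle between the x axis of divider and the x axis of bin, either way round below 0.08 rad and ((y of jar in the frame of bin above 0 m and distance between each of pod1, pod2, pod3, pod4, pod5 and corner_left below 0.115 m and height (world z) of corner_left below 0.025 m and height (world z) of corner_right above 0.025 m) or (y of jar in the frame of bin below 0 m and distance between each of pod1, pod2, pod3, pod4, pod5 and corner_right below 0.115 m and height (world z) of corner_right below 0.025 m and height (world z) of corner_left above 0.025 m)) and angle between bin's own z axis and vertical between 0.26 and 1 rad and height (world z) of grip_rim above 0.13 m and x of carton in the frame of bin above 0.05 m and z of carton in the frame of bin below 0.05 m and linear speed of each of bin, pod1, pod2, pod3, pod4, pod5 below 0.02 m/s and contact force between the fingers and bin above 1 N and contact force between bin and jar below 0.3 N and contact force between bin and can_a below 0.3 N and contact force between bin and can_b below 0.3 N and contact force between bin and sauce below 0.3 N and contact force between bin and mug below 0.3 N and contact force between bin and other_bin below 0.3 N); the arm keeps its last pose, push and grip.
It fails at once if the jar, a can, the bottle or the mug is knocked over or shoved away (over 30 mm, or tilted over 17 degrees) (distance of any of jar, can_a, can_b, sauce, mug from where it was at the start of the episode above 0.03 m or angle between any of jar, can_a, can_b, sauce, mug's own z axis and vertical above 0.3 rad).
It also fails if it takes over 58 s, if anything falls off the work surface, if the arm or the gripper's body presses on something with over 40 N, if the wrist force passes 120 N, or if a joint passes its speed limit or range.

## Working session

There is one attempt and no reset: what is moved stays moved. The work goes in short steps, Python scripts to look and compute and a tool call to move; the robot and the scene stay as the last step left them, time stands still between calls to the robot, and variables do not carry over. Pictures are saved under pics/ and viewed, at most 10 in all, crops included, and the job is handed in when it is done.

Besides the shell and the picture viewer there is one more tool, called as name(argument=value, ...) on one line, values as JSON. carry_out: Moves the arm, as the interface text tells. Its arguments: {"type":"object","properties":{"linear":{"type":"array","items":{"type":"array","items":{"type":"number"}}},"rotation":{"type":"array","items":{"type":"array","items":{"type":"number"}}},"grip":{"type":"array","items":{"type":"number"}},"grip_force":{"type":"number"}},"required":["linear","rotation","grip"]}

```bash
mkdir -p pics; python3 - <<'E'
from workcell import bot
import cv2,numpy as np
o=bot.get_obs();print(o['time'],o['ee_pos'],o['tcp_rot'],o['opening'],bot.tcp_to_tips)
for n in ['top','side']:
    im=bot.camera(n);cv2.imwrite(f'pics/{n}0.png',im)
    m=bot.camera_model(n);print(n,m['fx'],m['cx'],m['cy'],m['distortion'],np.linalg.inv(m['camera_from_world']).round(3).tolist())
E
```

```text
0.0 [ 0.23157818 -0.49859682  0.23854872] [-1.79918807e+02 -1.24368823e-03  2.49119766e+01] 0.08532671247275365 0.008
top 512.9152225807355 321.84417228176454 202.47304031751028 [-0.02995086  0.          0.          0.          0.        ] [[-0.012, 0.992, -0.128, 0.381], [-1.0, -0.013, -0.006, 0.005], [-0.007, 0.128, 0.992, 1.362], [0.0, 0.0, 0.0, 1.0]]
side 402.43247906325615 320.48307419704986 198.46097487988328 [0.02928077 0.         0.         0.         0.        ] [[0.96, 0.227, -0.163, 0.399], [-0.279, 0.743, -0.608, -0.608], [-0.017, 0.63, 0.777, 0.878], [0.0, 0.0, 0.0, 1.0]]
```

View pics/top0.png

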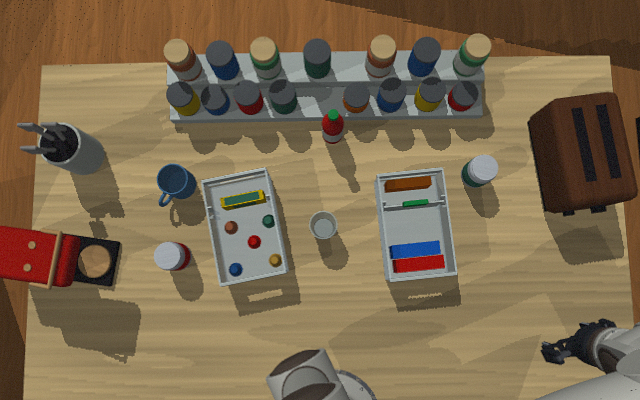

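View pics/side0.png

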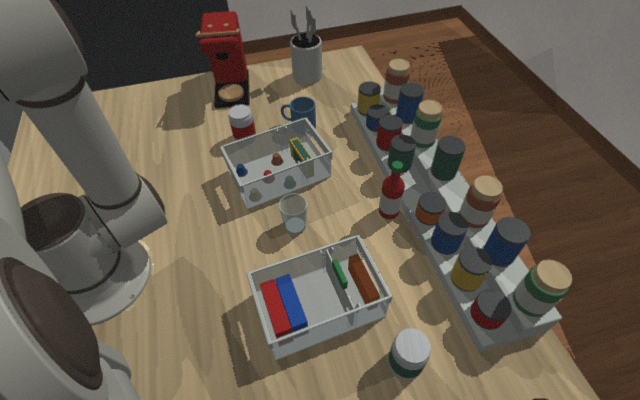

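The top view shows the pod bin on the left (x 205–287, y 170–285). The jar is on its right at (323,225), so the corner to use is corner_right. The divider bar is at (415,203) in the right bin. I'll enlarge both bins to pick out the rims.

```bash
python3 - <<'E'
import cv2,numpy as np
im=cv2.imread('pics/top0.png')
a=im[162:294,196:296];b=im[162:294,366:466]
c=np.hstack([cv2.resize(x,None,fx=4,fy=4,interpolation=cv2.INTER_CUBIC) for x in (a,b)])
for k in range(0,528,40): cv2.putText(c,str(162+k//4),(385,k+8),0,.35,(0,0,255),1)
cv2.imwrite('pics/crop.png',c)
E
cat > h.py <<'E'
import cv2,numpy as np
from workcell import bot
def ray(n,uv,m=None):
    m=m or bot.camera_model(n)
    K=np.array([[m['fx'],0,m['cx']],[0,m['fy'],m['cy']],[0,0,1.]])
    p=cv2.undistortPoints(np.array(uv,float).reshape(-1,1,2),K,np.array(m['distortion'])).reshape(-1,2)
    T=np.linalg.inv(m['camera_from_world'])
    d=np.c_[p[:,0],-p[:,1],-np.ones(len(p))]@T[:3,:3].T
    return T[:3,3],d
def onplane(n,uv,z,m=None):
    c,d=ray(n,uv,m); return c+d*((z-c[2])/d[:,2])[:,None]
def blob(im,lo,hi,box=None,amin=5):
    h=cv2.cvtColor(im,cv2.COLOR_BGR2HSV);k=cv2.inRange(h,np.array(lo),np.array(hi))
    if box: q=np.zeros_like(k);x0,x1,y0,y1=box;q[y0:y1,x0:x1]=k[y0:y1,x0:x1];k=q
    n,l,s,c=cv2.connectedComponentsWithStats(k)
    return [(c[i].round(1).tolist(),s[i].tolist()) for i in range(1,n) if s[i,4]>=amin],k
E
```

```text
(no output)
```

View pics/crop.png

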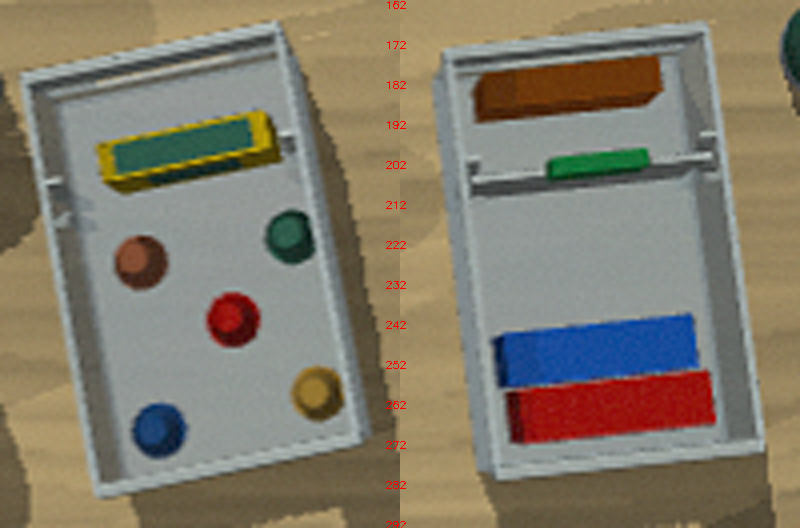

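```bash
python3 - <<'E'
from h import *
def px(l,u0): return [(u0+x/4-.4,162+y/4-.4) for x,y in l]
for nm,l,u0 in(('pod',[(23,75),(281,22),(361,438),(99,497)],196),('oth',[(443,52),(710,24),(763,450),(497,478)],266)):
    P=onplane('top',px(l,u0),.1)[:,:2]
    bl,br,fr,fl=P
    print(nm,P.round(4).tolist(),[np.linalg.norm(a-b).round(4) for a,b in((bl,br),(fl,fr),(bl,fl),(br,fr))])
    ex=(bl+br-fl-fr);ang=np.degrees(np.arctan2(ex[1],ex[0]));c=P.mean(0)
    # angle from other edges too
    ey=bl+fl-br-fr
    print(' centre',c.round(4),'yaw',ang.round(2),(np.degrees(np.arctan2(ey[1],ey[0]))-90).round(2))
    R=lambda t:np.array([[np.cos(t),-np.sin(t)],[np.sin(t),np.cos(t)]])
    print(' slot',(c+R(np.radians(ang))@[.05,0]).round(4),'rim',(c+R(np.radians(ang))@[.1305,0]).round(4))
im=cv2.imread('pics/top0.png');s=cv2.imread('pics/side0.png')
b,k=blob(im,(50,120,60),(75,255,255),(395,440,190,215));print('bar top',b)
ys,xs=np.nonzero(k);print(cv2.minAreaRect(np.c_[xs,ys].astype(np.float32)))
bs,k=blob(s,(50,120,60),(75,255,255),(320,360,250,300));print('bar side',bs)
(c1,d1),(c2,d2)=ray('top',[b[0][0]]),ray('side',[bs[0][0]])
A=np.c_[d1[0],-d2[0]];t=np.linalg.lstsq(A,c2-c1,rcond=None)[0];print(c1+d1[0]*t[0],c2+d2[0]*t[1])
print(onplane('top',[b[0][0]],.12))
print('jar',onplane('top',[(323,225)],.095))
o=blob(im,(0,0,90),(180,60,255),(306,342,205,245),40)[0];print(o)
E
```

```text
pod [[0.6046, 0.3131], [0.636, 0.1514], [0.3769, 0.1022], [0.343, 0.2622]] [np.float64(0.1648), np.float64(0.1636), np.float64(0.2665), np.float64(0.2637)]
 centre [0.4901 0.2072] yaw 10.9 11.47
 slot [0.5392 0.2167] rim [0.6183 0.2319]
oth [[0.6131, -0.1249], [0.6286, -0.2925], [0.3641, -0.3137], [0.3495, -0.1509]] [np.float64(0.1683), np.float64(0.1634), np.float64(0.2648), np.float64(0.2653)]
 centre [ 0.4888 -0.2205] yaw 5.12 5.22
 slot [ 0.5386 -0.216 ] rim [ 0.6188 -0.2089]
bar top [([415.0, 202.2], [403, 199, 25, 8, 115])]
((415.0243835449219, 202.71951293945312), (5.632008075714111, 24.626232147216797), 83.6598129272461)
bar side [([339.2, 271.1], [333, 259, 14, 25, 124])]
[ 0.53971027 -0.21535704  0.12008139] [ 0.54076687 -0.21544721  0.12023212]
[[ 0.53972065 -0.21537148  0.12      ]]
jar [[0.48903383 0.01002284 0.095     ]]
[([323.0, 224.6], [309, 211, 29, 28, 645])]
```

carry_out(linear=[[1,0.9,0],[1,0.9,0],[1,0.9,0],[1,0.9,0],[1,0.9,0],[1,0.9,0],[1,0.9,0],[1,0.9,0],[1,0.9,0],[1,0.9,0],[1,0.9,0],[1,0.9,0]], rotation=[[0,0,0.73],[0,0,0.73],[0,0,0.73],[0,0,0.73],[0,0,0.73],[0,0,0.73],[0,0,0.73],[0,0,0.73],[0,0,0.73],[0,0,0.73],[0,0,0.73],[0,0,0.73]], grip=[-1,-1,-1,-1,-1,-1,-1,-1,-1,-1,-1,-1], grip_force=60)

```text
time: 1.3
ee_pos: [0.4723, -0.2819, 0.2389]
tcp_rot: [-180.0, -0.0, 95.2]
wrist_force: [-0.8, -1.1, -0.6]
opening: 0.0853
grasp_force: 0.0
```

carry_out(linear=[[0.85,0.83,0],[0.85,0.83,0],[0.85,0.83,0],[0.85,0.83,0],[0,0,-1],[0,0,-1],[0,0,-1],[0,0,-1],[0,0,-1],[0,0,-1],[0,0,-0.9],[0,0,0]], rotation=[[0,0,0],[0,0,0],[0,0,0],[0,0,0],[0,0,0],[0,0,0],[0,0,0],[0,0,0],[0,0,0],[0,0,0],[0,0,0],[0,0,0]], grip=[-1,-1,-1,-1,-1,-1,-1,-1,-1,-1,-1,-1])

```text
time: 2.5
ee_pos: [0.5382, -0.2159, 0.0983]
tcp_rot: [-179.7, -0.1, 95.0]
wrist_force: [-0.7, -0.9, -0.3]
opening: 0.0855
grasp_force: 0.0
```

carry_out(linear=[[0,0,0],[0,0,0],[0,0,0],[0,0,0],[0,0,0],[0,0,0],[0,0,0],[0,0,0]], rotation=[[0,0,0],[0,0,0],[0,0,0],[0,0,0],[0,0,0],[0,0,0],[0,0,0],[0,0,0]], grip=[1,1,1,1,1,1,1,1])

```text
time: 3.3
ee_pos: [0.54, -0.2165, 0.1019]
tcp_rot: [179.9, 0.0, 95.0]
wrist_force: [0.9, -0.4, 4.9]
opening: 0.0112
grasp_force: 59.1
```

carry_out(linear=[[0,0,0.5],[0,0,1],[0,0,1],[0,0,1],[0,0,1],[0,0,1],[0,0,1],[0,0,0.5]], rotation=[[0,0,0],[0,0,0],[0,0,0],[0,0,0],[0,0,0],[0,0,0],[0,0,0],[0,0,0]], grip=[1,1,1,1,1,1,1,1])

```text
time: 4.1
ee_pos: [0.5397, -0.2165, 0.2432]
tcp_rot: [179.9, 0.0, 95.0]
wrist_force: [0.0, -0.5, -1.2]
opening: 0.0112
grasp_force: 59.3
```

carry_out(linear=[[0,1,0],[0,1,0],[0,1,0],[0,1,0],[0,1,0],[0,1,0],[0,1,0],[0,1,0],[0,1,0],[0,1,0],[0,1,0],[0,1,0]], rotation=[[0,0,0],[0,0,0],[0,0,0.125],[0,0,0.125],[0,0,0.125],[0,0,0.125],[0,0,0.125],[0,0,0.125],[0,0,0],[0,0,0],[0,0,0],[0,0,0]], grip=[1,1,1,1,1,1,1,1,1,1,1,1])

```text
time: 5.3
ee_pos: [0.5393, 0.0243, 0.2409]
tcp_rot: [-179.9, -0.0, 101.0]
wrist_force: [0.9, -0.6, -0.3]
opening: 0.0108
grasp_force: 59.3
```

```bash
python3 - <<'E'
from h import *
o=bot.get_obs();print(o['ee_pos'],o['tcp_rot'],o['wrist_force'],o['opening'])
im=bot.camera('wrist');cv2.imwrite('pics/w1.png',im)
im=bot.camera('top');cv2.imwrite('pics/t1.png',im)
c=cv2.resize(im[160:292,196:346],None,fx=4,fy=4,interpolation=cv2.INTER_CUBIC);cv2.imwrite('pics/t1c.png',c)
E
```

```text
[0.53930964 0.02434744 0.24086808] [-1.79934446e+02 -4.65144730e-03  1.00987991e+02] [ 0.90941706 -0.63735478 -0.32136526] 0.01083927912068376
```

View pics/t1c.png

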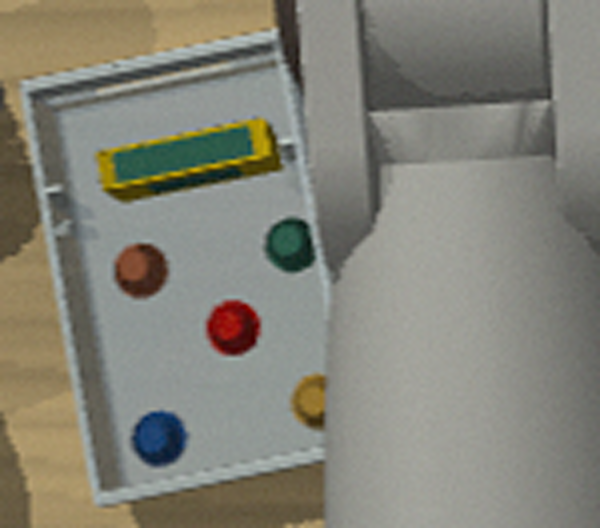

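View pics/w1.png

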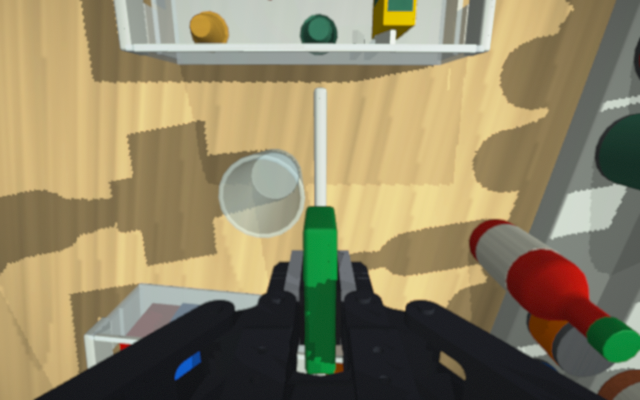

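Crop: the bin hasn't moved and its left ribs are at about (53,187) and (64,228). Wrist view: the divider is held straight by its bar (320,290), and the pod bin's right wall is ahead. Next I move over the slots and measure.

carry_out(linear=[[0,1,0],[0,1,0],[0,1,0],[0,1,0],[0,1,0],[0,1,0],[0,1,0],[0,1,0],[0,1,0],[0,0.5,0],[0,0,0]], rotation=[[0,0,0],[0,0,0],[0,0,0],[0,0,0],[0,0,0],[0,0,0],[0,0,0],[0,0,0],[0,0,0],[0,0,0],[0,0,0]], grip=[1,1,1,1,1,1,1,1,1,1,1])

```text
time: 6.5
ee_pos: [0.5396, 0.2139, 0.2408]
tcp_rot: [-180.0, 0.0, 101.1]
wrist_force: [-0.8, -0.1, -1.6]
opening: 0.0113
grasp_force: 59.3
```

```bash
python3 - <<'E'
from h import *
print('left ribs',onplane('top',[(196+53/4-.4,162+183/4-.4),(196+64/4-.4,162+220/4-.4),(196+287/4-.4,162+140/4-.4)],.098).round(4).tolist())
o=bot.get_obs();print(o['ee_pos'],o['tcp_rot'])
m=bot.camera_model('wrist');print(np.linalg.inv(m['camera_from_world']).round(4).tolist(),m['fx'],m['cx'],m['cy'])
im=bot.camera('wrist');cv2.imwrite('pics/w2.png',im)
E
```

```text
left ribs [[0.5365, 0.2936, 0.098], [0.5132, 0.2864, 0.098], [0.5615, 0.1478, 0.098]]
[0.53963337 0.21394315 0.24083412] [-1.79951040e+02  1.40243038e-02  1.01054203e+02]
[[0.9813, -0.1849, -0.0535, 0.5267], [0.1925, 0.941, 0.2782, 0.2853], [-0.0011, -0.2833, 0.959, 0.3761], [0.0, 0.0, 0.0, 1.0]] 352.17701927460183 319.68601465304323 205.2007143251067
```

View pics/w2.png

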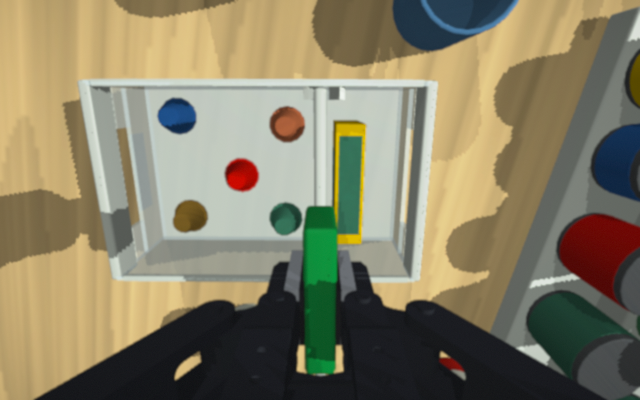

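The wrist view shows the whole pod bin (corners about (81,82), (437,82), (418,280), (115,278)). The divider's far end, at (321,87), is over the left rib at (340,93). I'll enlarge that area.

```bash
python3 - <<'E'
import cv2,numpy as np
im=cv2.imread('pics/w2.png')
f=lambda a:cv2.resize(a,None,fx=5,fy=5,interpolation=cv2.INTER_CUBIC)
A=f(im[72:112,280:400]);B=np.hstack([f(im[72:112,70:130]),f(im[72:112,390:450])]);C=np.hstack([f(im[255:295,100:160]),f(im[255:295,370:430])])
cv2.imwrite('pics/c2.png',np.vstack([A,B,C])[:600])
E
```

```text
(no output)
```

View pics/c2.png

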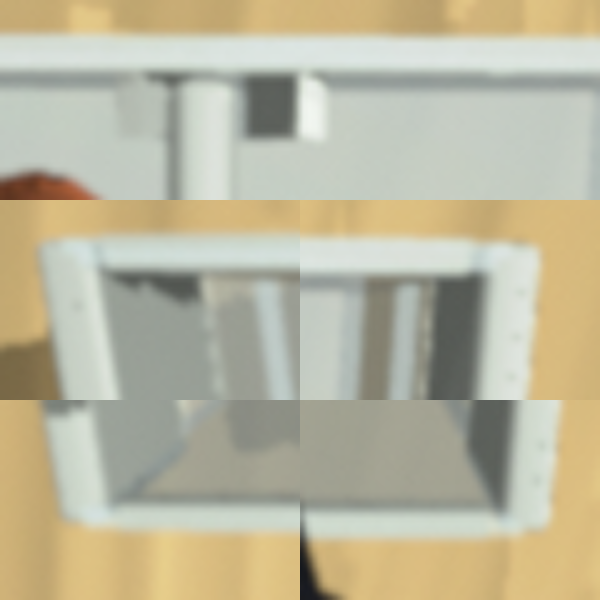

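```bash
python3 - <<'E'
from h import *
P=onplane('wrist',[(78.4,80.6),(438,81.6),(419.6,280.4),(113,279)],.1)[:,:2]
fl,bl,br,fr=P
print(P.round(4).tolist(),[np.linalg.norm(a-b).round(4) for a,b in((fl,bl),(br,fr),(bl,br),(fl,fr))])
c=P.mean(0);ex=bl+br-fl-fr;a=np.arctan2(ex[1],ex[0]);ey=fl+bl-fr-br
R=np.array([[np.cos(a),-np.sin(a)],[np.sin(a),np.cos(a)]])
print('c',c,'yaw',np.degrees(a),np.degrees(np.arctan2(ey[1],ey[0]))-90,'slot',c+R@[.05,0])
L=lambda p:((p[:,:2]-c)@R).round(4).tolist()
print('ribs',L(onplane('wrist',[(303.6,93),(309.6,93),(339.4,93),(345.4,93)],.098)))
for v in((321.0,87.8),(320.,190)):
    print('div',L(onplane('wrist',[v],.237)))
print('tcp',((np.array(bot.get_obs()['ee_pos'])[:2]-c)@R).round(4))
E
```

```text
[[0.3467, 0.2651], [0.6101, 0.3154], [0.6411, 0.1539], [0.3771, 0.1033]] [np.float64(0.2682), np.float64(0.2689), np.float64(0.1644), np.float64(0.1646)]
c [0.49373508 0.20940896] yaw 10.838480942019512 10.759556280433216 slot [0.54284314 0.21881101]
ribs [[0.0342, 0.0736], [0.0387, 0.0736], [0.0612, 0.0737], [0.0657, 0.0737]]
div [[0.0469, 0.0725]]
div [[0.0467, 0.033]]
tcp [ 0.0458 -0.0048]
```

carry_out(linear=[[0.1,0.18,0],[0,0,-1],[0,0,-0.8],[0,0,0]], rotation=[[0,0,0],[0,0,0],[0,0,0],[0,0,0]], grip=[1,1,1,1])

```text
time: 6.95
ee_pos: [0.5411, 0.2161, 0.2032]
tcp_rot: [-179.8, 0.0, 100.9]
wrist_force: [-0.1, -0.2, -1.5]
opening: 0.0108
grasp_force: 59.2
```

```bash
python3 - <<'E'
from h import *
o=bot.get_obs();print(o['ee_pos'],o['tcp_rot'],o['wrist_force'])
im=bot.camera('wrist');cv2.imwrite('pics/w3.png',im)
s=bot.camera('side')
f=lambda a,k:cv2.resize(a,None,fx=k,fy=k,interpolation=cv2.INTER_CUBIC)
A=f(im[45:100,260:400],5);B=f(s[110:210,210:350],5)
cv2.imwrite('pics/c3.png',np.vstack([A,B[:325]]))
E
```

```text
[0.5411192  0.21613605 0.20315983] [-1.79810720e+02  4.48537200e-02  1.00941343e+02] [-0.07741423 -0.20809243 -1.4604819 ]
```

View pics/c3.png

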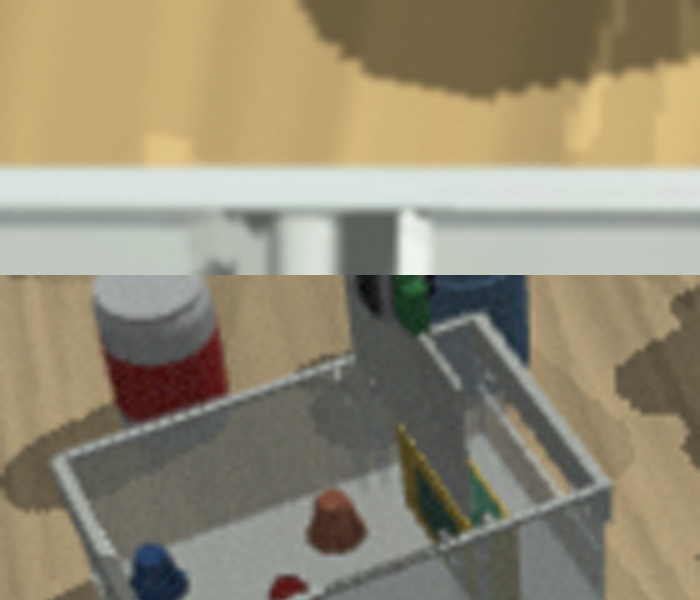

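Divider's far end is at wrist pixel (321,87), between ribs at x 299 and 346; the side view shows it upright just above the bin.

```bash
python3 - <<'E'
from h import *
a=np.radians(10.9);R=np.array([[np.cos(a),-np.sin(a)],[np.sin(a),np.cos(a)]])
t=np.array(bot.get_obs()['ee_pos'])[:2]
L=lambda p:((p[:,:2]-t)@R*1e3).round(1).tolist()
print('ribs',L(onplane('wrist',[(299,94),(346.4,94)],.098)))
print('rim outer left',L(onplane('wrist',[(320,45+170/5)],.1)))
print('div end',L(onplane('wrist',[(321.2,87.4)],.199)))
E
```

```text
ribs [[-12.9, 77.1], [18.4, 77.2]]
rim outer left [[1.0, 86.4]]
div end [[1.4, 77.6]]
```

carry_out(linear=[[0.05,0.11,0],[0,0,0],[0,0,-0.5],[0,0,-0.5],[0,0,-0.5],[0,0,-0.5],[0,0,-0.5],[0,0,0]], rotation=[[0,0,0],[0,0,0],[0,0,0],[0,0,0],[0,0,0],[0,0,0],[0,0,0],[0,0,0]], grip=[1,1,1,1,1,1,1,1])

```text
time: 7.85
ee_pos: [0.542, 0.2191, 0.1532]
tcp_rot: [-179.9, 0.0, 101.0]
wrist_force: [0.7, -0.9, -1.0]
opening: 0.0115
grasp_force: 59.2
```

carry_out(linear=[[0,0,-0.5],[0,0,-0.5],[0,0,-0.5],[0,0,-0.5],[0,0,-0.25],[0,0,-0.2],[0,0,0],[0,0,0]], rotation=[[0,0,0],[0,0,0],[0,0,0],[0,0,0],[0,0,0],[0,0,0],[0,0,0],[0,0,0]], grip=[1,1,1,1,1,1,1,1])

```text
time: 8.65
ee_pos: [0.5426, 0.2193, 0.1063]
tcp_rot: [-180.0, 0.0, 101.0]
wrist_force: [-1.3, -0.6, -2.3]
opening: 0.0113
grasp_force: 59.1
```

carry_out(linear=[[0,0,-0.15],[0,0,-0.1],[0,0,-0.1],[0,0,-0.05],[0,0,0]], rotation=[[0,0,0],[0,0,0],[0,0,0],[0,0,0],[0,0,0]], grip=[1,1,1,1,1])

```text
time: 9.15
ee_pos: [0.5428, 0.2194, 0.1018]
tcp_rot: [179.8, -0.0, 101.0]
wrist_force: [-12.4, -3.7, 22.8]
opening: 0.0113
grasp_force: 63.0
```

carry_out(linear=[[0,0,0],[0,0,0],[0,0,0],[0,0,0],[0,0,0],[0,0,1],[0,0,1],[0,0,1],[0,0,1],[0,0,1],[0,0,0]], rotation=[[0,0,0],[0,0,0],[0,0,0],[0,0,0],[0,0,0],[0,0,0],[0,0,0],[0,0,0],[0,0,0],[0,0,0],[0,0,0]], grip=[-1,-1,-1,-1,-1,-1,-1,-1,-1,-1,-1])

```text
time: 10.25
ee_pos: [0.5436, 0.2197, 0.201]
tcp_rot: [179.8, -0.0, 101.0]
wrist_force: [0.1, -0.1, -0.6]
opening: 0.0855
grasp_force: 0.0
```

```bash
python3 - <<'E'
from h import *
o=bot.get_obs();print(o['ee_pos'],o['tcp_rot'],o['wrist_force'],o['q'])
im=bot.camera('wrist');cv2.imwrite('pics/w4.png',im)
s=bot.camera('side');cv2.imwrite('pics/s4.png',s)
b,k=blob(im,(50,120,40),(75,255,255),None,60);print(b)
for c,_ in b: print(onplane('wrist',[c],.12))
f=lambda a,k:cv2.resize(a,None,fx=k,fy=k,interpolation=cv2.INTER_CUBIC)
cv2.imwrite('pics/c4.png',np.vstack([im[:,:],f(s[115:206,210:370],4)[:200]][:1]+[f(s[115:165,210:370],4)]))
E
```

```text
[0.54360133 0.21974721 0.2010299 ] [ 1.79768271e+02 -4.29782156e-02  1.00993685e+02] [ 0.07161027 -0.05671836 -0.56648756] [ 2.20116858e+01  9.13962277e+00  1.04063147e+01  9.10310208e+01
 -2.10158901e-03  1.01018084e+02]
[([318.6, 212.8], [310, 166, 19, 96, 1721])]
[[0.54222641 0.2239089  0.12      ]]
```

View pics/c4.png

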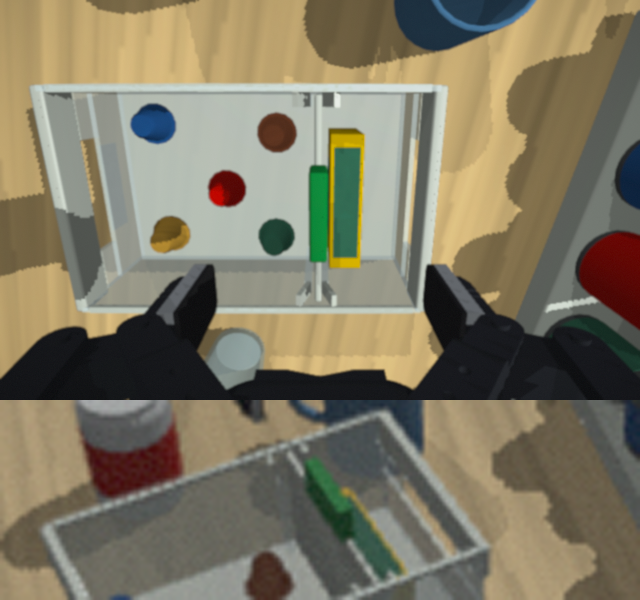

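The divider is down between both rib pairs at (319,100) and (317,292), with the carton behind it at (346,200). Next I work out the bin pose and the tipping plan.

```bash
python3 - <<'E'
from h import *
P=onplane('wrist',[(32,87),(447,87),(420.5,311),(83,309)],.1)[:,:2]
fl,bl,br,fr=P
print([np.linalg.norm(a-b).round(4) for a,b in((fl,bl),(br,fr),(bl,br),(fl,fr))])
c=P.mean(0);ex=bl+br-fl-fr;a=np.arctan2(ex[1],ex[0]);print('c',c,'yaw',np.degrees(a))
R=np.array([[np.cos(a),-np.sin(a)],[np.sin(a),np.cos(a)]])
print('slot',c+R@[.05,0],'grip',c+R@[.1305,.045])
s=cv2.imread('pics/s4.png');im=cv2.imread('pics/w4.png')
b,k=blob(im,(50,120,40),(75,255,255),None,60)
bs,k=blob(s,(50,120,50),(75,255,255),(270,310,115,160),20);print(bs)
(c1,d1),(c2,d2)=ray('wrist',[b[0][0]]),ray('side',[bs[0][0]])
A=np.c_[d1[0],-d2[0]];t=np.linalg.lstsq(A,c2-c1,rcond=None)[0];print(c1+d1[0]*t[0],c2+d2[0]*t[1])
bc=[((p[:2]-c)@R).round(4) for p in onplane('wrist',[(318.6,168),(318.6,260)],.125)];print('bar ends',bc)
print('mug,can,jar',onplane('top',[(175,180),(171,256),(323,224.6)],.09).round(3).tolist())
E
```

```text
[np.float64(0.263), np.float64(0.2572), np.float64(0.1616), np.float64(0.1609)]
c [0.4928936  0.21074906] yaw 10.833082838383188
slot [0.54200254 0.22014648] grip [0.61261026 0.27947438]
[([292.2, 139.1], [287, 130, 12, 19, 94])]
[0.54277339 0.22094589 0.1105451 ] [0.54393855 0.22083654 0.11064678]
bar ends [array([0.0509, 0.0334]), array([ 0.051 , -0.0268])]
mug,can,jar [[0.608, 0.383, 0.09], [0.417, 0.388, 0.09], [0.49, 0.01, 0.09]]
```

carry_out(linear=[[0.87,0.74,0],[0.87,0.74,0],[0.87,0.74,0],[0.87,0.74,0],[0,0,-1],[0,0,-1],[0,0,-0.5],[0,0,0]], rotation=[[0,0,0],[0,0,0],[0,0,0],[0,0,0],[0,0,0],[0,0,0],[0,0,0],[0,0,0]], grip=[0.3,0.3,0.3,0.3,0.3,0.3,0.3,0.3])

```text
time: 11.15
ee_pos: [0.6112, 0.2781, 0.1455]
tcp_rot: [-179.8, 0.1, 101.0]
wrist_force: [-0.1, 0.4, 0.9]
opening: 0.0298
grasp_force: 0.0
```

```bash
python3 - <<'E'
from h import *
o=bot.get_obs();print(o['ee_pos'],o['tcp_rot'],o['opening'])
im=bot.camera('wrist');cv2.imwrite('pics/w5.png',im[:, 100:560])
E
```

```text
[0.61121776 0.27807993 0.14552254] [-1.79762964e+02  5.85195891e-02  1.00990651e+02] 0.029791841496074525
```

View pics/w5.png

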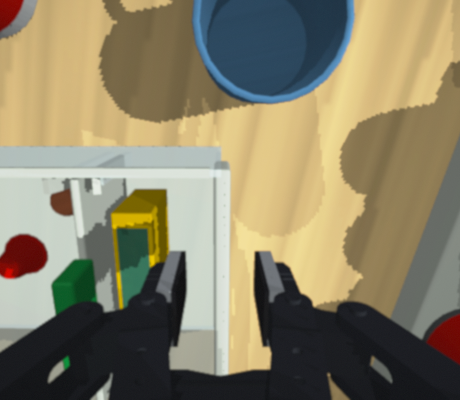

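Pads at x 184 and 258 straddle the white rim at x 222 (crop pixels), nicely centred. Now down to grip it.

carry_out(linear=[[0.05,0,-0.5],[0,0,-0.7],[0,0,-0.7],[0,0,-0.7],[0,0,-0.7],[0,0,-0.3],[0,0,0],[0,0,0]], rotation=[[0,0,0],[0,0,0],[0,0,0],[0,0,0],[0,0,0],[0,0,0],[0,0,0],[0,0,0]], grip=[0.3,0.3,0.3,0.3,0.3,0.3,0.3,0.3])

```text
time: 12.0
ee_pos: [0.6134, 0.2786, 0.0766]
tcp_rot: [180.0, -0.0, 101.0]
wrist_force: [0.3, -0.3, 0.2]
opening: 0.0295
grasp_force: 0.0
```

carry_out(linear=[[0,0,0],[0,0,0],[0,0,0],[0,0,0],[0,0,0],[0,0,0]], rotation=[[0,0,0],[0,0,0],[0,0,0],[0,0,0],[0,0,0],[0,0,0]], grip=[1,1,1,1,1,1], grip_force=110)

```text
time: 12.6
ee_pos: [0.6133, 0.2788, 0.0775]
tcp_rot: [179.9, -0.0, 101.0]
wrist_force: [-3.2, -0.6, 5.8]
opening: 0.0076
grasp_force: 108.7
```

```bash
python3 - <<'E'
from h import *
from scipy.spatial.transform import Rotation as Ro
o=bot.get_obs();t=np.array(o['ee_pos']);print(t,o['tcp_rot'],o['opening'],o['wrist_force'])
yaw=10.9;Z=Ro.from_euler('z',yaw,degrees=True)
ti=np.array([.1305,.045,t[2]])            # TCP in bin frame
phi=np.radians(40)
P=t+Z.apply(np.array([-.130,-.083,0])-ti)
n=Z.apply([np.sin(phi),-np.cos(phi),0]);print('pivot',P,'rotrow',(n*1.5/8).round(3))
q=[P+Ro.from_rotvec(n*np.radians(a)).apply(t-P) for a in np.arange(0,37.6,1.5)]
for d in np.diff(q,axis=0)/.02: print(d.round(2).tolist())
print(q[-1])
E
```

```text
[0.61334499 0.27875554 0.0774548 ] [ 1.79945064e+02 -2.92747275e-02  1.00984467e+02] 0.007625491511444039 [-3.2492809  -0.59282105  5.84540547]
pivot [3.81748962e-01 1.03805467e-01 1.38777878e-17] rotrow [ 0.146 -0.118  0.   ]
[-0.07, -0.08, 0.37]
[-0.07, -0.09, 0.36]
[-0.08, -0.1, 0.36]
[-0.08, -0.1, 0.36]
[-0.09, -0.11, 0.35]
[-0.1, -0.12, 0.35]
[-0.1, -0.13, 0.35]
[-0.11, -0.13, 0.34]
[-0.11, -0.14, 0.34]
[-0.12, -0.15, 0.33]
[-0.12, -0.15, 0.33]
[-0.13, -0.16, 0.32]
[-0.14, -0.17, 0.32]
[-0.14, -0.17, 0.31]
[-0.15, -0.18, 0.31]
[-0.15, -0.19, 0.3]
[-0.16, -0.19, 0.29]
[-0.16, -0.2, 0.29]
[-0.16, -0.2, 0.28]
[-0.17, -0.21, 0.27]
[-0.17, -0.21, 0.27]
[-0.18, -0.22, 0.26]
[-0.18, -0.22, 0.25]
[-0.19, -0.23, 0.24]
[-0.19, -0.23, 0.23]
[0.54687743 0.19696723 0.23301711]
```

carry_out(linear=[[-0.07,-0.08,0.37],[-0.07,-0.09,0.36],[-0.08,-0.1,0.36],[-0.08,-0.1,0.36],[-0.09,-0.11,0.35],[-0.1,-0.12,0.35],[-0.1,-0.13,0.35],[-0.11,-0.13,0.34],[0,0,0]], rotation=[[0.146,-0.118,0],[0.146,-0.118,0],[0.146,-0.118,0],[0.146,-0.118,0],[0.146,-0.118,0],[0.146,-0.118,0],[0.146,-0.118,0],[0.146,-0.118,0],[0,0,0]], grip=[1,1,1,1,1,1,1,1,1])

```text
time: 13.5
ee_pos: [0.5994, 0.261, 0.1342]
tcp_rot: [170.6, -7.7, 101.6]
wrist_force: [0.5, 1.6, -2.9]
opening: 0.0074
grasp_force: 108.1
```

carry_out(linear=[[-0.11,-0.14,0.34],[-0.12,-0.15,0.33],[-0.12,-0.15,0.33],[-0.13,-0.16,0.32],[-0.14,-0.17,0.32],[-0.14,-0.17,0.31],[-0.15,-0.18,0.31],[-0.15,-0.19,0.3],[0,0,0]], rotation=[[0.146,-0.118,0],[0.146,-0.118,0],[0.146,-0.118,0],[0.146,-0.118,0],[0.146,-0.118,0],[0.146,-0.118,0],[0.146,-0.118,0],[0.146,-0.118,0],[0,0,0]], grip=[1,1,1,1,1,1,1,1,1])

```text
time: 14.4
ee_pos: [0.5781, 0.2346, 0.1857]
tcp_rot: [161.0, -15.2, 103.5]
wrist_force: [1.6, 1.4, -2.8]
opening: 0.0075
grasp_force: 108.3
```

carry_out(linear=[[-0.16,-0.19,0.29],[-0.16,-0.2,0.29],[-0.16,-0.2,0.28],[-0.17,-0.21,0.27],[-0.17,-0.21,0.27],[-0.18,-0.22,0.26],[-0.18,-0.22,0.25],[-0.19,-0.23,0.24],[0,0,0],[0,0,0],[0,0,0],[0,0,0]], rotation=[[0.146,-0.118,0],[0.146,-0.118,0],[0.146,-0.118,0],[0.146,-0.118,0],[0.146,-0.118,0],[0.146,-0.118,0],[0.146,-0.118,0],[0.146,-0.118,0],[0,0,0],[0,0,0],[0,0,0],[0,0,0]], grip=[1,1,1,1,1,1,1,1,1,1,1,1])

```text
time: 15.6
ee_pos: [0.5509, 0.2018, 0.2273]
tcp_rot: [150.9, -22.2, 106.9]
wrist_force: [2.4, 0.4, -1.3]
opening: 0.0073
grasp_force: 108.6
```

```bash
cat > chk.py <<'E'
import sys
from h import *
from scipy.spatial.transform import Rotation as Ro
o=bot.get_obs();t=np.array(o['ee_pos']);print(o['time'],t,o['tcp_rot'],o['wrist_force'],o['opening'])
# bin pose if rigid in the grip
R0=Ro.from_euler('xyz',[179.95,-.03,100.98],degrees=True);t0=np.array([.61334,.27876,.07745])
Z=Ro.from_euler('z',10.9,degrees=True);b0=t0-Z.apply([.1305,.045,.07745])
D=Ro.from_euler('xyz',o['tcp_rot'],degrees=True)*R0.inv();B=D*Z;b=t+D.apply(b0-t0)
w=lambda p:b+B.apply(p)
print('tilt',np.degrees(np.arccos(B.as_matrix()[2,2])),'outer corner',w([-.13,-.083,0]),'inR',w([-.126,-.079,.004]),'inL',w([-.126,.079,.004])[2])
C=w([-.126,-.079,.004])
def proj(n,p):
    m=bot.camera_model(n);q=(m['camera_from_world']@np.r_[p,1])[:3]
    K=np.array([[m['fx'],0,m['cx']],[0,m['fy'],m['cy']],[0,0,1.]])
    return cv2.projectPoints(np.array([[q[0],-q[1],-q[2]]]),np.zeros(3),np.zeros(3),K,np.array(m['distortion']))[0].ravel()
cols={'blue':((100,130,40),(125,255,255)),'red':((0,170,60),(4,255,255)),'green':((70,80,30),(90,255,200)),'copper':((5,80,50),(12,190,255)),'brass':((15,120,60),(24,255,255))}
for n in ('top','side','wrist'):
    im=bot.camera(n);cv2.imwrite(f'pics/{n}_{sys.argv[1]}.png',im)
    uv=proj(n,C);print(n,'corner px',uv.round(1))
    # floor plane of bin
    c,d=ray(n,[uv]);N=B.apply([0,0,1]);p0=w([0,0,.02])
    for k,(lo,hi) in cols.items():
        for cc,s in blob(im,lo,hi,None,12)[0]:
            if s[4]>900: continue
            c,d=ray(n,[cc]);p=c+d[0]*((p0-c)@N)/(d[0]@N);l=B.inv().apply(p-b)
            if abs(l[0])<.13 and abs(l[1])<.083: print('  ',k,cc,s[4],'bin xy',l[:2].round(3),'dist',np.linalg.norm(l-[-.126,-.079,.004]).round(3))
E
python3 chk.py a
```

```text
15.6 [0.55091336 0.20184521 0.22730819] [150.88433322 -22.244294   106.86152083] [ 2.44355794  0.40039803 -1.32039732] 0.007305298259353749
tilt 35.98096540318632 outer corner [ 0.38178203  0.10394896 -0.00084454] inR [0.38279833 0.10597023 0.00570386] inL 0.0655479832343047
top corner px [287.2 268.7]
   brass [235.7, 208.4] 13 bin xy [0.077 0.037] dist 0.234
side corner px [247.9 206.6]
   blue [237.1, 175.6] 80 bin xy [-0.104  0.007] dist 0.09
   green [283.3, 141.6] 132 bin xy [0.055 0.011] dist 0.203
   copper [243.6, 186.6] 116 bin xy [-0.103 -0.03 ] dist 0.056
   brass [290.3, 141.6] 287 bin xy [0.072 0.   ] dist 0.214
wrist corner px [-29.9 380.5]
   green [190.3, 366.7] 261 bin xy [ 0.046 -0.05 ] dist 0.175
   copper [0.4, 321.5] 24 bin xy [-0.072 -0.017] dist 0.084
   brass [180.7, 235.8] 45 bin xy [0.05  0.042] dist 0.215
   brass [147.5, 259.7] 12 bin xy [0.029 0.027] dist 0.188
   brass [233.9, 303.6] 46 bin xy [ 0.078 -0.003] dist 0.219
   brass [204.5, 305.3] 14 bin xy [ 0.06  -0.004] dist 0.201
   brass [1.9, 350.8] 47 bin xy [-0.077 -0.039] dist 0.065
   brass [204.6, 352.2] 13 bin xy [ 0.057 -0.039] dist 0.188
```

```bash
python3 - <<'E'
import cv2,numpy as np
for n,(x0,x1,y0,y1) in {'side':(218,282,158,214),'top':(230,300,190,285)}.items():
    im=cv2.imread(f'pics/{n}_a.png');h=cv2.cvtColor(im,cv2.COLOR_BGR2HSV)
    print(n)
    for y in range(y0,y1,3):
        r=''
        for x in range(x0,x1,2):
            H,S,V=(int(v) for v in h[y,x])
            r+= '.' if S<45 else 'R' if H<5 or H>172 else 'C' if H<13 else 'y' if H<19 and S<150 else 'Y' if H<30 else 'G' if H<95 else 'B' if H<130 else '?'
        print(y,r)
E
```

```text
side
158 ................................
161 ................................
164 ................................
167 ................................
170 Y........BB.....................
173 .Y.....BBBBBB...................
176 ..Y....BBBBBB...................
179 ...Y....BBBBB............G......
182 ..........BCCCyy....CRC.........
185 ..........CCCCCy..RRRC..........
188 y....Y....CCCCCC..RR...R.......Y
191 yY....Y....CCCCy.............yYY
194 YYY....y......Y............YyYYy
197 YYYY.....................YYYYYyY
200 YYYYY.................YYYYYYYYY.
203 YYYYY................yYyYYYyYY..
206 YYyYYY............YyYYyyyYyYYY..
209 YyYyyYYyYYYYYYY.YyyYYYyYYyYYyYY.
212 YYYYYyYyyyyYYYyYYyYyyYYYYYYyYYYY
top
190 ...B.BGB........................YYy
193 ...BBBB..G.BBB.BB................YY
196 ....B.B.B.??.BB..?B.YY...........YY
199 ........BGBB..B.yyyyCRy...........Y
202 .....BB.......y.y.....CyCCCyyCCy.yy
205 .YYY.G..B..Gyyy....YCy.yCyCyyyCyCyC
208 YYYYYBB.BB?Cy....C.CyyyCyCyCyyCyyCC
211 YYYYYBB..BCy...Cy.yCCYCCCCyyCCCyyCy
214 .YYYYB.?G.C....YCCCCCCyyyCCyyyyy...
217 .YYYYY?..yy.....yYyCyC.y
[... 191 characters left out ...]
....................
235 .......................C..........C
238 .....................C.............
241 ...................y...............
244 ...................................
247 ...................................
250 ...................................
253 ...................................
256 ...................................
259 ...................................
262 ........y..........................
265 ........C..........................
268 ........C..........................
271 ........CC.........................
274 ........yC.........................
277 .........C.........................
280 .........C.........................
283 .........Cy........................
```

```bash
cat > lab.py <<'E'
import cv2,numpy as np,sys
im=cv2.GaussianBlur(cv2.imread(f'pics/side_{sys.argv[1]}.png'),(3,3),0)
L=cv2.cvtColor(im,cv2.COLOR_BGR2LAB).astype(int)
h=cv2.cvtColor(im,cv2.COLOR_BGR2HSV)
for y in range(160,212,2):
    r=''
    for x in range(222,286,1):
        l,a,b=L[y,x];a-=128;b-=128;m=np.hypot(a,b);t=np.degrees(np.arctan2(b,a))%360
        r+=('#' if l<60 else '.') if m<5 else 'R' if t<42 or t>330 else 'C' if t<68 else 'Y' if t<110 else 'G' if t<215 else 'B'
    print(y,r,h[y,222:286:16,2])
E
python3 lab.py a
```

```text
160 .GYYYYYYGYYYYYYYYYYYYYGYYYYYYGGGGGYYYGGGGGG.GGGGYGGYYGGGYGYGYG.. [126 138 133 132]
162 ..GYYYYYYYYYYYYYYYYYYYYYYYYYYYGYGGYYYGGGGYGGGGYYGGGGGGYYYYYGGYG. [146 138 134 131]
164 GG.GYYYYYYYYYYYYYYYYYYYYYYYYYYGYYGYYYGGGGGGGGGGGYYGGGYYYYYGYYGYG [155 139 137 131]
166 GGGGGYYYYYYYYYYYYYYYYYYYYYYYYYYYYYYYYYYGGGYGGGGGYYGGYYYYYYYYY... [162 138 137 133]
168 G.G..GYYYYYYYYYYYYYYYYYYYYYYYYGGYYYYYYYYGGYYYYYYYYYYYYYYYYYYG... [163 135 136 137]
170 GGYGG.GYYYG....BBB...GYYYYYYYYYGYYYYYYYYYYYYGYGYYYYYYYYYYYYY.... [158  75 136 137]
172 ...GGGGGG.BBBBBBBBBBB.GYYYYYYYYYGYYYYYYYYYYYYYGYYYYYGGGYYGG..... [138  55 135 136]
174 Y....GG..BBBBBBBBBBBB..GYYYYYYYYGYYYYYYYYYYYYYYYYYYYYG.......... [138  57 134 136]
176 YY...GGG.BBBBBBBBBBBBB.YYYYYYYYYYYYYYYYYYGYYYYGGGGG............. [156  57 136 124]
178 YYY....G..BBBBBBBBBBB..YGYGGGGG.GGGGGYYYYYYYYGGGG............... [159  56 124  82]
180 GYYY....GG..BBBBBBBB..YYY.........GG.G.GYYYGGG.................. [153  57 121 110]
182 .GYYY..........BBRRRCCCCCCY...G....RRRRRCY...................... [153  65 119  85]
184 ...GYY.........CCCCCCCCCCCCCY...RRRRRRRRR...........
[... 445 characters left out ...]
145  79  92]
196 YYY...................YY......................YYYYYYYYYYYYYYYY.. [ 98 148  78  87]
198 YYYY.......................................YYYYYYYYYYYYYYYYY.G.. [ 99 147  78  87]
200 YYYYYG..................................YYYYYYYYYYYYYYYYYYGGG... [ 97 140  78  86]
202 YYYYYYY..............................YYYYYYYYYYYYYYYYYYYYG..G... [ 96 120  82  88]
204 YYYYYYY...........................YYYYYYYYYYYYYYYYYYYYYYYG..GG.. [ 97 110  94  89]
206 YYYYYYYYY......................YYYYYYYYYYYYYYYYYYYYYYYYYYG..GG.. [98 91 89 89]
208 YYYYYYYYYYYYYYYYYYYYYG......YYYYYYYYYYYYYYYYYYYYYYYYYYYYYG...... [99 98 89 90]
210 YYYYYYYYYYYYYYYYYYYYYYYYYYYYYYYYYYYYYYYYYYYYYYYYYYYYYYYYYY...... [ 98 106  90  88]
```

carry_out(linear=[[-0.19,-0.23,0.23],[-0.19,-0.24,0.23],[-0.2,-0.24,0.22],[-0.2,-0.24,0.21],[0.2,0.24,-0.21],[0.2,0.24,-0.22],[-0.2,-0.24,0.22],[-0.2,-0.24,0.21],[0,0,0],[0,0,0],[0,0,0],[0,0,0]], rotation=[[0.146,-0.118,0],[0.146,-0.118,0],[0.146,-0.118,0],[0.146,-0.118,0],[-0.146,0.118,0],[-0.146,0.118,0],[0.146,-0.118,0],[0.146,-0.118,0],[0,0,0],[0,0,0],[0,0,0],[0,0,0]], grip=[1,1,1,1,1,1,1,1,1,1,1,1])

```text
time: 16.95
ee_pos: [0.5352, 0.1827, 0.2452]
tcp_rot: [145.4, -25.5, 109.1]
wrist_force: [2.6, 1.5, -0.4]
opening: 0.0073
grasp_force: 109.1
```

```bash
python3 chk.py b | grep -v brass; python3 lab.py b; python3 - <<'E'
import re
src=open('chk.py').read().split("cols=")[0].replace("sys.argv[1]","'b'")
import sys; sys.argv=['','b']; exec(src)
N=B.apply([0,0,1]);p0=w([0,0,.02])
for u in range(238,276,4):
    c,d=ray('side',[(u,188)]);p=c+d[0]*((p0-c)@N)/(d[0]@N);l=B.inv().apply(p-b);print(u,188,l.round(3),np.linalg.norm(l-[-.126,-.079,.004]).round(3))
for k in ([-.126,-.079,.1],[-.126,.079,.1],[0,-.079,.1],[0,-.079,.004],[.05,-.079,.004]): print(k,proj('side',w(k)).round(1),w(k).round(3))
E
```

```text
16.95 [0.53517991 0.18267446 0.24518732] [145.37844255 -25.52843492 109.0763493 ] [ 2.58988142  1.50327403 -0.38080887] 0.007254420354486303
tilt 41.9905962795228 outer corner [ 0.38166419  0.10418595 -0.00081112] inR [0.38224251 0.10566425 0.00593278] inL 0.07407571417729128
top corner px [287.3 268.9]
   blue [255.9, 275.3] 137 bin xy [-0.103  0.016] dist 0.099
   red [275.7, 257.1] 45 bin xy [-0.071 -0.042] dist 0.068
   copper [267.4, 270.4] 100 bin xy [-0.1   -0.016] dist 0.07
side corner px [247.7 206.7]
   blue [235.5, 175.6] 76 bin xy [-0.103  0.008] dist 0.091
   red [254.4, 187.5] 17 bin xy [-0.074 -0.05 ] dist 0.061
   green [280.1, 143.7] 138 bin xy [0.051 0.006] dist 0.197
   copper [242.6, 186.6] 118 bin xy [-0.102 -0.029] dist 0.058
wrist corner px [-30.1 380.7]
   green [191.1, 366.1] 273 bin xy [ 0.047 -0.05 ] dist 0.176
   copper [0.6, 320.8] 32 bin xy [-0.072 -0.016] dist 0.084
160 GYYYYYYYYYYYYYYYYYYYYYYYYYYYYYYYYYGGGGYGGGGYYYGYYYGYGYYY......YY [126 131 124 123]
162 GYYYYYYYYYYYYYYYYYYYYYYYYYYYYYYYYYGGGYYGGGGYYGGGGYYYYYYYYG.....G [130 131 125 123]
164 ..GYYYYYYYYY
[... 2278 characters left out ...]
28] inR [0.38222151 0.10566637 0.00589071] inL 0.07404388767126907
238 188 [-0.115 -0.025  0.02 ] 0.058
242 188 [-0.105 -0.031  0.02 ] 0.054
246 188 [-0.095 -0.038  0.02 ] 0.054
250 188 [-0.086 -0.044  0.02 ] 0.056
254 188 [-0.076 -0.051  0.02 ] 0.06
258 188 [-0.066 -0.057  0.02 ] 0.066
262 188 [-0.056 -0.064  0.02 ] 0.073
266 188 [-0.047 -0.07   0.02 ] 0.081
270 188 [-0.037 -0.076  0.02 ] 0.09
274 188 [-0.028 -0.083  0.02 ] 0.1
[-0.126, -0.079, 0.1] [230.7 208. ] [0.342 0.056 0.077]
[-0.126, 0.079, 0.1] [200.  156.2] [0.295 0.19  0.145]
[0, -0.079, 0.1] [269.5 180.3] [0.45  0.06  0.142]
[0, -0.079, 0.004] [283.6 181.3] [0.49 0.11 0.07]
[0.05, -0.079, 0.004] [298.4 170.9] [0.533 0.112 0.096]
```

```bash
python3 - <<'E'
import sys; sys.argv=['','b']
src=open('chk.py').read().split("cols=")[0]; exec(src)
im=cv2.imread('pics/top_b.png');h=cv2.cvtColor(im,cv2.COLOR_BGR2HSV)
L=cv2.cvtColor(im,cv2.COLOR_BGR2LAB).astype(int)
for y in range(232,292,2):
    r=''
    for x in range(246,312):
        l,a,bb=L[y,x];a-=128;bb-=128;m=np.hypot(a,bb);t=np.degrees(np.arctan2(bb,a))%360
        r+=('#' if l<60 else '.') if m<8 else 'R' if t<42 or t>330 else 'C' if t<68 else 'Y' if t<110 else 'G' if t<215 else 'B'
    print(y,r)
for k in ([-.126,-.079,.1],[-.126,.079,.1],[0,-.079,.1],[0,-.079,.004],[-.03,-.06,.02],[-.105,-.06,.02]): print(k,proj('top',w(k)).round(1))
E
```

```text
17.1 [0.53515747 0.18267168 0.24514775] [145.37812104 -25.53254987 109.08088734] [ 2.66271134  1.72604492 -0.02031337] 0.007007937707806531
tilt 41.99302221829424 outer corner [ 0.38164318  0.10418849 -0.00085328] inR [0.38222151 0.10566637 0.00589071] inL 0.07404388767126907
232 ........###########...#.................Y...YCY.Y.....Y........Y..
234 ..........#########..##......................................#..C.
236 ..........##########.#..............................#.Y...........
238 ............##########............................................
240 ............####GGG###............................................
242 .................GGG.##...........................................
244 ....G.............................................................
246 ..................................................................
248 ..G....G..........................................................
250 ..................................................................
252 .............G............RRRR....................................
254 .........................RRRRRR.......
[... 810 characters left out ...]
278 ....BBBBBBBBBBBBB.................................................
280 .....BBBBBBBBBBBB.................................................
282 ...........BBBB...................................................
284 ..................................................................
286 ..................................................................
288 ..................................................................
290 .................YYYYYY...........................................
[-0.126, -0.079, 0.1] [305.4 285.1]
[-0.126, 0.079, 0.1] [246.7 306.7]
[0, -0.079, 0.1] [302. 240.]
[0, -0.079, 0.004] [283.4 225.8]
[-0.03, -0.06, 0.02] [280.5 240.8]
[-0.105, -0.06, 0.02] [283.  266.7]
```

```bash
python3 - <<'E'
import sys; sys.argv=['','b']
src=open('chk.py').read().split("cols=")[0]; exec(src)
for k in ([-.03,-.06,.02],[-.045,-.06,.015],[-.07,-.045,.015],[-.107,-.06,.015],[-.02,-.02,.02],[.05,0,.11],[.05,.03,.125],[.05,-.03,.125]): print(k,'top',proj('top',w(k)).round(1),'side',proj('side',w(k)).round(1))
def loc(n,uv,zz):
    N=B.apply([0,0,1]);p0=w([0,0,zz]);c,d=ray(n,[uv]);return B.inv().apply(c+d[0]*((p0-c)@N)/(d[0]@N)-b).round(3)
for zz in(.015,.03,.1): print(zz,loc('top',(264.5,241),zz),loc('side',(270,179),zz))
t=cv2.imread('pics/top_b.png');s=cv2.imread('pics/side_b.png')
print(cv2.cvtColor(t,cv2.COLOR_BGR2HSV)[241,258:270].tolist())
h=cv2.cvtColor(s,cv2.COLOR_BGR2HSV)
for y in range(172,202,2): print(y,' '.join('%3d/%3d/%3d'%tuple(v) for v in h[y,256:282:2].tolist()))
E
```

```text
17.1 [0.53515747 0.18267168 0.24514775] [145.37812104 -25.53254987 109.08088734] [ 2.66271134  1.72604492 -0.02031337] 0.007007937707806531
tilt 41.99302221829424 outer corner [ 0.38164318  0.10418849 -0.00085328] inR [0.38222151 0.10566637 0.00589071] inL 0.07404388767126907
[-0.03, -0.06, 0.02] top [280.5 240.8] side [269.  181.5]
[-0.045, -0.06, 0.015] top [280.1 245.3] side [265.4 184.6]
[-0.07, -0.045, 0.015] top [275.7 255.7] side [255.4 185.1]
[-0.107, -0.06, 0.015] top [282.2 266.6] side [247.7 197.2]
[-0.02, -0.02, 0.02] top [265.8 241.8] side [264.2 166.9]
[0.05, 0, 0.11] top [272.1 231.8] side [267.2 141.5]
[0.05, 0.03, 0.125] top [262.9 237.9] side [258.4 130.5]
[0.05, -0.03, 0.125] top [287.  230.5] side [271.2 151.1]
0.015 [-0.02  -0.019  0.015] [-0.026 -0.055  0.015]
0.03 [-0.011 -0.013  0.03 ] [-0.021 -0.059  0.03 ]
0.1 [0.028 0.017 0.1  ] [ 0.003 -0.077  0.1  ]
[[8, 14, 74], [38, 15, 70], [30, 20, 112], [30, 16, 131], [58, 27, 112], [66, 115, 82], [71, 193, 66], [64, 112, 50], [23, 79, 42], [8, 49, 57], [12, 54, 61], [24, 11, 115]]
172  23/ 25/131  28/ 23/131  28/ 25
[... 1664 characters left out ...]
  21/ 43/124  19/ 81/160  20/ 76/168  20/ 81/167  20/ 81/158
194   5/ 18/ 84   6/ 48/ 75   3/ 36/ 79  40/  9/ 88  75/ 10/103  53/ 10/104  39/ 17/107  22/ 66/140  20/ 82/165  20/ 80/162  20/ 81/163  19/ 81/170  20/ 79/162
196  54/ 13/ 97  60/  3/ 98  80/  8/ 97  50/  8/ 97  50/  8/ 96  34/ 19/ 94  20/ 79/167  19/ 83/169  19/ 78/166  19/ 83/162  21/ 80/166  20/ 81/169  19/ 78/167
198  45/ 17/ 88  60/  8/ 96  70/  8/ 95  66/ 13/ 95  26/ 42/ 92  18/ 76/ 90  18/ 79/106  19/ 80/111  20/ 78/114  19/ 81/166  20/ 78/163  20/ 81/170  20/ 72/169
200  45/ 16/ 94  84/ 13/ 95  60/  8/ 92  21/ 66/ 89  20/ 77/ 93  18/ 81/ 88  21/ 84/ 88  20/ 82/ 84  18/ 79/ 81  19/ 82/ 93  19/ 75/102  20/ 76/154  35/ 22/153
```

```bash
python3 - <<'E'
import sys; sys.argv=['','b']
src=open('chk.py').read().split("cols=")[0]; exec(src)
s=cv2.imread('pics/side_b.png');print(blob(s,(50,120,40),(75,255,255),(230,330,100,190),10)[0])
print([proj('side',w([.05,y,z])).round(1).tolist() for y,z in((.03,.126),(-.03,.126),(.03,.096),(-.03,.096))])
wv=cv2.imread('pics/wrist_b.png');print(blob(wv,(50,120,40),(75,255,255),None,60)[0])
print([proj('wrist',w([.05,y,z])).round(1).tolist() for y,z in((.03,.126),(-.03,.126),(.03,.096),(-.03,.096))])
E
```

```text
17.1 [0.53515747 0.18267168 0.24514775] [145.37812104 -25.53254987 109.08088734] [ 2.66271134  1.72604492 -0.02031337] 0.007007937707806531
tilt 41.99302221829424 outer corner [ 0.38164318  0.10418849 -0.00085328] inR [0.38222151 0.10566637 0.00589071] inL 0.07404388767126907
[([266.2, 142.8], [258, 132, 17, 21, 114])]
[[258.2, 130.4], [271.0, 151.1], [263.3, 132.2], [275.8, 152.3]]
[([547.4, 329.8], [532, 301, 46, 62, 1313]), ([483.8, 322.8], [480, 314, 9, 19, 129]), ([83.4, 361.1], [37, 338, 85, 60, 1629])]
[[54.7, 398.8], [92.0, 531.6], [109.7, 336.8], [133.4, 452.9]]
```

carry_out(linear=[[0,0,0],[0,0,0],[0,0,0],[0,0,0],[0,0,0]], rotation=[[0,0,0],[0,0,0],[0,0,0],[0,0,0],[0,0,0]], grip=[1,1,1,1,1])

```text
time: 17.6
ee_pos: [0.5351, 0.1826, 0.2452]
tcp_rot: [145.4, -25.5, 109.1]
wrist_force: [2.3, 2.7, -0.1]
opening: 0.007
grasp_force: 109.1
```

```bash
python3 -c "
from workcell import bot
print(bot.job_done())"
```

```text
the job is handed in; nothing more can be done
None
```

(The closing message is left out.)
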